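# Finish the row of glazed jars on the display shelf

### The arm

A 7-joint arm with a two-finger parallel gripper is mounted at the origin on the work surface. World frame = base frame: x ahead of the robot, y to its left, z up, the work surface at z = 0. Lengths are in m, angles in rad, forces in N, time in s.
With the tool pointing down it reaches from about 0.4 to 0.85 m from the base axis. Payload 4.5 kg.
Tool frame: the origin (TCP) lies midway between the tips of the shut fingers; the grasp point (between the pads) lies 19 mm behind it (r.grip_point_offset is the distance from the TCP to the grasp point, in m); z points along the fingers, y is the line along which they close (so a half turn about z gives the same grasp; the last joint's range is limited). The gripper opens to 88 mm and grips with 3 to 60 N. Pads are 18 mm wide; open, the fingers measure 123 mm over their backs; the gripper's body (75 mm by 187 mm) begins 45 mm behind the grasp point.
Start: joints at [-1.073, 0.689, -0.195, 1.565, 0.157, 0.902, -0.215], TCP at [0.28, 0.559, 0.239] pointing down, gripper open.
Joint ranges: [-3.01, 3.01], [-0.46, 2.08], [-1.47, 1.51], [0.13, 2.56], [-1, 4.14], [0.04, 2.09], [-2.66, 2.66]. Speed limits (rad/s): [2.57, 2.57, 3.14, 3.14, 3.14, 3.14, 3.14].

### API

Orientations are given as a unit quaternion [x, y, z, w].
In Python, from plant import r, optics gives the robot as it stands.
- The arm moves only by the shell command python3 -m pendant 'ROWS' [OPENING] [FORCE]. ROWS is JSON, a list of rows, each a list of 6 numbers: the shift along the tool's x, y, z as a fraction of full scale, then the turn, a rotation vector about the tool's x, y, z as a fraction of full scale. A call has 1 to 5 rows; each row shifts and turns the commanded pose from where the row before left it, along the tool's axes as they then stand; what a row does not reach is not made up. Full scale, the value 1, is 0.025 m for a shift and pi rad for a turn. A row lasts 1/12 s, in which the tool goes at most 41.7 mm and 7.16 degrees, less where a joint would pass 70% of its speed; a pose out of reach is approached as far as the arm can. A call with a number of a shift or a turn outside -1 to 1 is refused whole. A call with a gripper value outside its range is refused whole. OPENING is the opening, from -1 (shut) to 1 (fully open), set as the call begins (- or left out, the last holds). The fingers move at their own pace and stop on an object; FORCE is the grip in N (left out, the last holds). Time passes only in rows, so rows that do not move let the fingers close. It gives the time, the measured TCP pose, the force, the opening and the grip force at its end, in the units of the state.
- r.get_state(): the state, without advancing time (a new reading comes with each control period).
- optics.snapshot(name): name is "side" or "top" or "wrist"; returns (picture, depth): 480x640x3 uint8, blue, green, red; 480x640 float32, m along the optical axis (not along the pixel's ray), 0 where there is no reading.
- optics.calibration(name): a dict with "vfov" (degrees; the focal length in pixels is half the picture's height over the tangent of half this angle, whatever the lens; pixels are square), "cx", "cy" (the principal point, pixels), "cam_to_world" (4x4, takes a point from camera to world coordinates); the wrist camera has in their place "tool_from_camera" (4x4, takes a point from camera to tool coordinates, whose origin is the TCP and whose axes are the flange's). Camera axes: x right, y up, looking along -z (the intrinsics and any distortion apply to the point x, -y, -z); pixel columns grow to the right and rows downward; lengths in m; the calibration is good to about 2 mm. A picture is of the moment at which its call begins: read the wrist's pose just before it. calibration takes no time and is no camera call.
- r.finish_job(): hands the job in; it is judged then, once.
The state is a dict: "clock": time; "q": joint angles; "qd": joint speeds; "joint_torque": joint torques, N m; "tool_pos": TCP position; "eef_rot": TCP orientation; "contact_force": force on the tool from outside, world axes, zero at the start; "moment": the same for the moment, N m; "opening": opening from 0.0 (shut) to 1.0 (fully open); "finger_force": force on a finger pad.
Only numpy, scipy, OpenCV 4.12 (cv2) and the standard library are available. Lean on these libraries where they do the work, as an engineer would, in place of code of your own. Each camera call takes 0.05 s, during which the arm holds its last target. There are 200 camera calls.

### The job

Two square jars already stand at the left end of the low display shelf, as the robot sees it. Stand the other two square jars upright next to them so that the row goes on to the right, in either order: straight along the middle of the board, square to it, with the same gap from jar to jar; and lay the loose lid squarely on the open jar so that their edges match. Set everything down gently, and leave the two standing jars and all the other things undisturbed.

Things in the scene. Friction and masses are not known exactly. Their poses are not given: they have to be found in the camera images.
- shelf: low dark wooden display shelf: a flat board 150 mm deep (x) by 420 mm long (y) whose top is 60 mm above the table, no rim. Fixed. Origin on the table under the board's centre; x points away from the robot across the board, y to the left along the board as seen from the robot, z up. Row: along y at x = 0, the middle line
- jar_end: square green-glazed jar, amber band near its foot, body 56 x 56 mm, 72 mm high, closed by a stuck-fast flat lid with a bar handle (98 mm high in all), at the left (+y) end of the shelf. Origin at the centre of its underside, z up, x and y square to its sides. Loose, 0.4 kg; leave it where it is
- jar_next: the same kind of closed jar, standing just right (-y) of the end jar, 76 mm from it centre to centre (a 20 mm gap); the row goes on to its right, where the board is free for two more jars. Origin at the centre of its underside, z up, its x and y axes along the shelf's. Leave it where it is
- closed_jar: square green-glazed jar, amber band near its foot, body 56 x 56 mm, 72 mm high, closed by a stuck-fast flat lid with a bar handle (98 mm high in all), about 0.4 kg, standing on the table. Origin at the centre of its underside, z up, x and y square to its sides. Grip it across the 56 mm body, above 40 mm so that the gripper's body stays over the handle
- open_jar: square green-glazed jar, amber band near its foot, body 56 x 56 mm, 72 mm high, open at the top, hollow, walls 5 mm, about 0.3 kg, standing on the table. Origin at the centre of its underside, z up, x and y square to its sides; its rim is at z = 72 mm
- loose_lid: the open jar's lid, lying right way up on the table: flat square lid 56 x 56 x 8 mm with an upright bar handle in its middle, 34 mm long along x, 16 mm wide along y, 18 mm high (26 mm high in all), green-glazed, about 0.1 kg. Underside flat, so it simply rests on the rim. Origin at the centre of its underside, z up. Pinch the bar across its 16 mm width
- gourd: bystander: small amber-glazed gourd ornament, 62 mm across, 68 mm high, origin at the centre of its underside
- bowl: bystander: small green-glazed bowl, 72 mm across, 36 mm high, origin at the centre of its underside
- brush: bystander: brush about 180 mm long lying on the table, along its x
- toad: bystander: squat green-glazed toad figure, 50 mm across, about 42 mm high, near the right (-y) end of the shelf, 178 mm right of the shelf's centre; origin at the centre of its underside
There are look-alikes about, which are no part of the job. Leave any blue, pink or yellow look-alike of the open_jar alone.

How it is judged:
By the outcome, as a careful person would: the job done as asked, in the order asked, and still so for the second after the job is handed in, with the robot touching nothing.
It also fails if it takes over 72 s, if anything falls off the work surface, if the arm or the gripper's body presses on something with over 40 N, if the wrist force passes 120 N, or if a joint passes its speed limit or range.

## Working session

There is one attempt and no reset: what is moved stays moved. The work goes in short steps, Python scripts to look and compute and a shell command to move; the robot and the scene stay as the last step left them, time stands still between calls to the robot, and variables do not carry over. Pictures are saved under pics/ and viewed, at most 12 in all, crops included, and the job is handed in when it is done.

```bash
ls; mkdir -p pics; python3 - <<'E'
from plant import r, optics
import cv2,numpy as np
print(r.get_state()); print(r.grip_point_offset)
ims=[]
for n in("side","top","wrist"):
    p,d=optics.snapshot(n); cv2.imwrite(f"pics/{n}0.png",p); np.save(f"{n}0.npy",d)
    c=optics.calibration(n);print(n,{k:(np.round(v,4).tolist() if not isinstance(v,str) else v) for k,v in c.items()},(d>0).mean())
E
```

```text
pics
{'clock': 0.0, 'q': array([-1.07321077,  0.68998047, -0.19449705,  1.56636359,  0.15728703,
        0.90249335, -0.21510866]), 'qd': array([-0.00083559, -0.00102827, -0.00030383, -0.00172886,  0.00075751,
        0.00061225,  0.00065267]), 'joint_torque': array([ 4.27562572e-04, -5.27561331e+01, -1.26690656e+00, -1.53422034e+01,
       -5.26556396e-02,  6.48273548e-03,  1.73860699e-04]), 'tool_pos': array([0.27934807, 0.55837759, 0.23790658]), 'eef_rot': array([ 2.29792195e-01,  9.73239275e-01, -9.16119252e-04, -1.46452749e-04]), 'contact_force': array([ 0.22797341, -0.6429824 ,  0.08761264]), 'moment': array([-0.01195655, -0.00988886, -0.00854158]), 'finger_force': 0.0, 'opening': 0.9983953853459914}
0.0187
side {'vfov': 53.8333, 'cx': 324.431, 'cy': 233.7025, 'cam_to_world': [[0.999, 0.0206, -0.04, 0.4666], [-0.0447, 0.5505, -0.8336, -0.9434], [0.0048, 0.8346, 0.5509, 0.715], [0.0, 0.0, 0.0, 1.0]]} 0.9958040364583334
top {'vfov': 53.9978, 'cx': 315.7103, 'cy': 252.6332, 'cam_to_world': [[0.0128, 0.997, -0.0766, 0.4289], [-0.9999, 0.0123, -0.0069, 0.0311], [-0.006, 0.0767, 0.997, 1.1768], [0.0, 0.0, 0.0, 1.0]]} 0.9959798177083333
wrist {'vfov': 64.708, 'cx': 324.2944, 'cy': 239.3984, 'tool_from_camera': [[-0.0001, 0.9574, 0.2888, 0.0739], [1.0, -0.0001, 0.0006, 0.0005], [0.0006, 0.2888, -0.9574, -0.1466], [0.0, 0.0, 0.0, 1.0]]} 0.9959244791666667
```

View pics/top0.png

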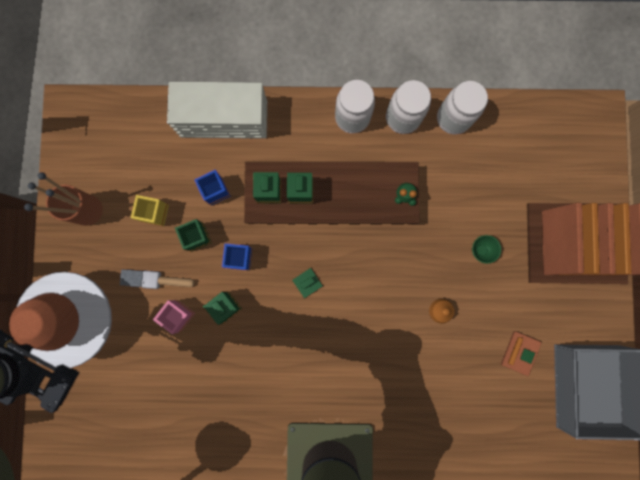

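View pics/side0.png

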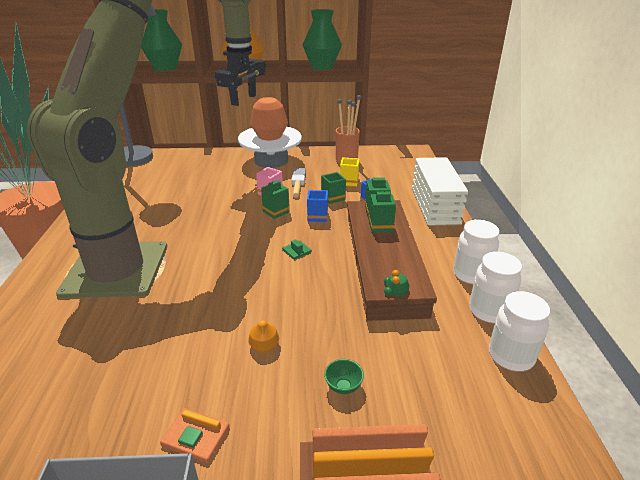

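Top view (columns, rows): the open green jar is at (192,235), the closed jar at (221,308), the lid at (308,283) and the shelf jars at (266,186) and (300,186). The look-alikes are blue (212,187) and (237,257), yellow (149,209), pink (172,317), and the small green piece on the notebook at (527,355). I choose the green ones and check them in a close crop.

```bash
cat > h.py <<'E'
import numpy as np, cv2
from plant import r, optics
from scipy.spatial.transform import Rotation as R
def cam(n,st=None):
    c=optics.calibration(n); f=240/np.tan(np.radians(c["vfov"])/2)
    if n=="wrist":
        T=np.eye(4);T[:3,:3]=R.from_quat(st["eef_rot"]).as_matrix();T[:3,3]=st["tool_pos"];M=T@np.array(c["tool_from_camera"])
    else: M=np.array(c["cam_to_world"])
    return f,c["cx"],c["cy"],M
def rays(uv,C):
    f,cx,cy,M=C; uv=np.asarray(uv,float).reshape(-1,2)
    d=np.c_[(uv[:,0]-cx)/f,-(uv[:,1]-cy)/f,-np.ones(len(uv))]
    return M[:3,3],d@M[:3,:3].T
def onplane(uv,z,C):
    o,d=rays(uv,C); return (o+d*((z-o[2])/d[:,2])[:,None])
def cloud(d,C):
    v,u=np.mgrid[:480,:640]; o,dd=rays(np.c_[u.ravel(),v.ravel()],C)
    return (o+dd*d.reshape(-1,1)).reshape(480,640,3)
def green(p):
    h=cv2.cvtColor(p,cv2.COLOR_BGR2HSV); return cv2.inRange(h,(60,70,15),(90,255,255))
def rect(P):
    (x,y),(w,h),a=cv2.minAreaRect((np.asarray(P)[:,:2]*1000).astype(np.float32)); 
    a=(a+45)%90-45; return round(x,1),round(y,1),round(w,1),round(h,1),round(a,1)
def yaw():  # heading of tool y in world, deg
    return np.degrees(np.arctan2(*R.from_quat(r.get_state()["eef_rot"]).as_matrix()[[1,0],1]))
def go(x,y,z,yawd):  # target TCP; print total move in tool axes/units (turn about tool z), yawd = heading of tool y mod 180
    s=r.get_state();M=R.from_quat(s["eef_rot"]).as_matrix()
    d=M.T@(np.array([x,y,z])-s["tool_pos"]); dy=(yawd-yaw()+90)%180-90
    G=np.array([[0,1,0],[1,0,0],[0,0,-1.]]);b=np.radians(yawd)
    c0=M[:,2]
    print("shift units",np.round(d/0.025,2),"| world dxyz mm",np.round((np.array([x,y,z])-s["tool_pos"])*1000,1),"| turn tz deg",round(-dy,2),"units",round(-dy/180,4),"tilt",np.round(np.degrees(c0[:2]),2))
E
python3 - <<'E'
from h import *
p=cv2.imread("pics/top0.png");d=np.load("top0.npy");C=cam("top");P=cloud(d,C)
m=green(p)
n,l,s,c=cv2.connectedComponentsWithStats(m)
for i in range(1,n):
    if s[i,4]<60: continue
    q=P[(l==i)]; zt=np.percentile(q[:,2],90)
    print(c[i].round(),s[i,4],"zpc",np.percentile(q[:,2],[2,25,50,75,98]).round(3),"mean",q.mean(0).round(3))
    for lo,hi in((0.003,.015),(.064,.078),(.125,.14)):
        w=(l==i)&(P[...,2]>lo)&(P[...,2]<hi)
        if w.sum()>60:
            v,u=np.nonzero(w); print("   ",lo,w.sum(),rect(P[w]))
# shelf
h=P[...,2]; w=(abs(h-.06)<.006)&(P[...,0]>.45)&(P[...,0]<.75)&(abs(P[...,1])<.35)
w=cv2.morphologyEx(w.astype(np.uint8),cv2.MORPH_OPEN,np.ones((5,5)));n,l,s,c=cv2.connectedComponentsWithStats(w)
i=1+s[1:,4].argmax();print("shelf",rect(P[l==i]),P[l==i][:,2].mean()); print("table z",np.median(h[400:440,400:500]))
cv2.imwrite("pics/crop0.png",cv2.resize(p[140:345,120:440],None,fx=2.5,fy=2.5,interpolation=cv2.INTER_CUBIC)*1)
E
```

```text
[266. 186.] 664 zpc [0.11  0.138 0.14  0.143 0.161] mean [0.654 0.15  0.15 ]
    0.125 280 (660.1, 152.3, 54.1, 53.1, 0.9)
[299. 186.] 678 zpc [0.098 0.138 0.14  0.142 0.16 ] mean [0.655 0.077 0.147]
    0.125 315 (660.3, 77.7, 55.2, 53.8, 1.1)
[405. 194.] 190 zpc [0.071 0.076 0.084 0.091 0.094] mean [ 0.652 -0.169  0.089]
    0.064 64 (641.3, -169.1, 49.3, 25.3, -29.5)
[192. 235.] 594 zpc [0.001 0.007 0.045 0.067 0.074] mean [0.556 0.34  0.044]
    0.003 166 (559.3, 347.9, 34.0, 34.4, 23.8)
    0.064 165 (554.9, 336.1, 53.6, 53.8, 24.4)
[487. 249.] 560 zpc [0.002 0.009 0.015 0.023 0.036] mean [ 0.533 -0.381  0.019]
    0.003 251 (533.5, -374.5, 47.8, 46.2, 33.0)
[307. 283.] 419 zpc [0.003 0.006 0.008 0.011 0.028] mean [0.444 0.059 0.011]
    0.003 321 (444.1, 59.3, 50.3, 51.4, 34.4)
[221. 307.] 597 zpc [0.048 0.078 0.08  0.083 0.1  ] mean [0.384 0.256 0.082]
    0.064 132 (382.2, 258.4, 52.4, 53.2, 39.1)
[527. 356.] 94 zpc [0.017 0.019 0.021 0.023 0.025] mean [ 0.275 -0.474  0.021]
shelf (663.0, 3.8, 150.6, 420.1, 0.5) 0.05941262944609074
table z -0.0011665853726683384
```

View pics/crop0.png

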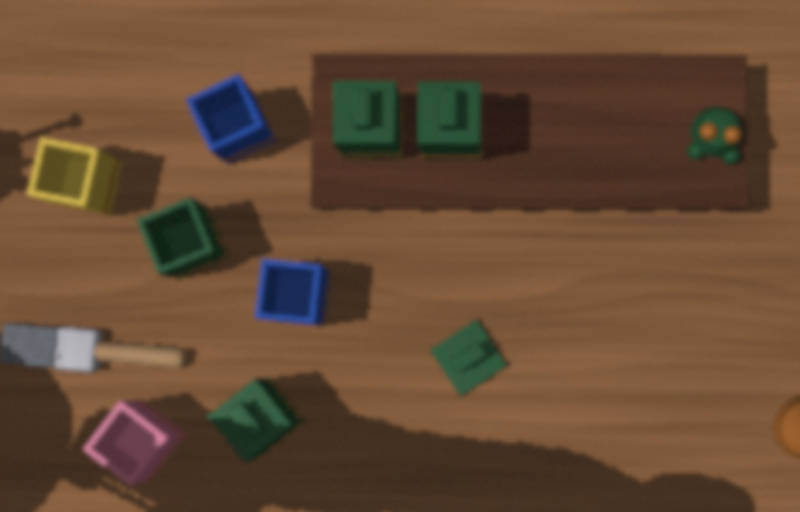

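The crop confirms it: the open green jar is at crop (178,238), the closed jar with its bar at (253,420), the loose lid at (470,357), and the shelf jars at (365,115) and (450,117). The blue, yellow and pink ones are look-alikes. Next I work out the move to hover over the closed jar.

```bash
python3 - <<'E'
from h import *
go(.383,.257,.19,39)
p=cv2.imread("pics/top0.png");d=np.load("top0.npy");P=cloud(d,cam("top"))
w=(P[...,2]>.017)&(abs(P[...,0]-.444)<.03)&(abs(P[...,1]-.059)<.03);print("lid bar",w.sum(),rect(P[w]))
E
python3 -m pendant '[[0,0,0,0,0,0.034],[0,0,0,0,0,0.034],[0,0,0,0,0,0.034],[0,0,0,0,0,0.034]]' 1 15
python3 -c "
from h import *
go(.383,.257,.19,39)"
```

```text
shift units [-9.1  -8.93  1.94] | world dxyz mm [ 103.6 -301.5  -48.1] | turn tz deg 24.43 units 0.1357 tilt [-0.03 -0.07]
lid bar 1327 (435.3, 54.8, 37.0, 33.3, 34.0)
clock: 0.48
tool_pos: [0.2795, 0.5587, 0.2384]
eef_rot: [0.433, 0.901, -0.0, -0.0]
contact_force: [-1.0, -0.1, 0.1]
opening: 0.997
finger_force: 0.0
shift units [-12.01  -4.3    1.94] | world dxyz mm [ 103.5 -301.7  -48.4] | turn tz deg -0.36 units -0.002 tilt [-0.02 -0.03]
```

```bash
python3 -m pendant '[[-1,-0.36,0,0,0,0],[-1,-0.36,0,0,0,0],[-1,-0.36,0,0,0,0],[-1,-0.36,0,0,0,0],[-1,-0.36,0,0,0,0]]' | head -2
python3 -m pendant '[[-1,-0.36,0.2,0,0,0],[-1,-0.36,0.2,0,0,0],[-1,-0.36,0.2,0,0,0],[-1,-0.36,0.3,0,0,0],[-1,-0.36,0.3,0,0,0]]' |head -2
python3 -m pendant '[[-1,-0.36,0.3,0,0,0],[-1,-0.34,0.3,0,0,0],[0,0,0,0,0,0],[0,0,0,0,0,0]]'
cat >> h.py <<'E'
def look(name,z,lo,hi,save=None,near=None):
    import time
    s=r.get_state();p,d=optics.snapshot("wrist");C=cam("wrist",s)
    if save: cv2.imwrite(f"pics/{save}.png",p)
    P=cloud(d,C);m=green(p);n,l,st,c=cv2.connectedComponentsWithStats(m)
    for i in range(1,n):
        if st[i,4]<800: continue
        w=(l==i)&(P[...,2]>lo)&(P[...,2]<hi)
        if w.sum()<500: continue
        v,u=np.nonzero(w)
        print(name,c[i].round(),w.sum(),"z",P[w][:,2].mean().round(4),"depth",rect(P[w]),"ray",rect(onplane(np.c_[u,v],z,C)))
    return s,p,d,C,P
E
python3 - <<'E'
from h import *
s,p,d,C,P=look("closed",.08,.07,.09,"w1")
w=(P[...,2]>.005);print(np.percentile(P[...,2],[5,30,50,80,95]).round(3))
go(.383,.257,.039,39)
E
```

```text
clock: 0.9
tool_pos: [0.3233, 0.4321, 0.2385]
clock: 1.32
tool_pos: [0.367, 0.3069, 0.2085]
clock: 1.65
tool_pos: [0.3849, 0.2566, 0.1934]
eef_rot: [0.432, 0.902, -0.001, -0.0]
contact_force: [-0.8, 0.6, -0.3]
opening: 0.999
finger_force: 0.0
closed [324. 220.] 4624 z 0.0805 depth (381.7, 261.1, 54.6, 55.2, 39.5) ray (381.3, 261.4, 54.6, 56.4, 39.3)
closed [549. 274.] 1662 z 0.0722 depth (554.8, 338.7, 57.7, 55.2, 23.4) ray (547.5, 337.8, 56.3, 53.8, 23.5)
[-0.     0.001  0.001  0.268  0.291]
shift units [-0.   -0.09  6.19] | world dxyz mm [  -1.6   -1.3 -154.7] | turn tz deg -0.1 units -0.0005 tilt [-0.01  0.03]
```

View pics/w1.png

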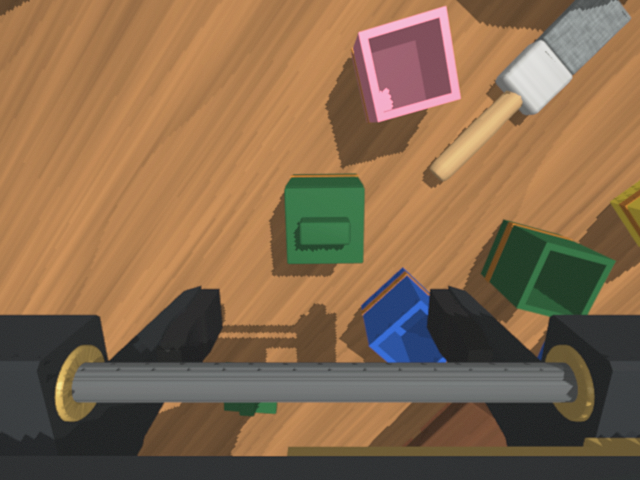

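The wrist view shows the closed jar at (324,220) with its bar horizontal, which is along the closing line, so the choice is right. The fingertips are at row 300. Now I centre, descend and grip.

```bash
python3 -c "
from h import *
go(.382,.2603,.040,39.4)"
python3 -m pendant '[[0.18,0.02,0.7,0,0,-0.002],[0,0,1,0,0,0],[0,0,1,0,0,0],[0,0,1,0,0,0],[0,0,0,0,0,0]]' | sed -n 2p
python3 -c "
from h import *
go(.382,.2603,.040,39.4)"
```

```text
shift units [ 0.12 -0.03  6.15] | world dxyz mm [  -2.6    2.  -153.7] | turn tz deg -0.5 units -0.0028 tilt [-0.01  0.03]
tool_pos: [0.38, 0.2629, 0.0982]
shift units [-0.13  0.01  2.33] | world dxyz mm [  2.   -2.6 -58.2] | turn tz deg 0.1 units 0.0006 tilt [-0.26 -0.13]
```

```bash
python3 -m pendant '[[-0.13,0,0.9,0,0,0],[0,0,0.8,0,0,0],[0,0,0.5,0,0,0],[0,0,0.15,0,0,0],[0,0,0,0,0,0]]' | sed -n 2p
python3 -m pendant '[[0,0,0,0,0,0],[0,0,0,0,0,0],[0,0,0,0,0,0],[0,0,0,0,0,0],[0,0,0,0,0,0]]' -1 15
python3 -m pendant '[[0,0,0,0,0,0],[0,0,0,0,0,0],[0,0,0,0,0,0],[0,0,0,0,0,0]]'
```

```text
tool_pos: [0.384, 0.2606, 0.0427]
clock: 2.95
tool_pos: [0.3838, 0.259, 0.043]
eef_rot: [0.428, 0.904, -0.0, -0.0]
contact_force: [-3.7, -2.6, 2.9]
opening: 0.648
finger_force: 2.0
clock: 3.28
tool_pos: [0.3834, 0.2587, 0.0429]
eef_rot: [0.428, 0.904, -0.001, -0.0]
contact_force: [-2.7, -2.3, 6.9]
opening: 0.635
finger_force: 15.0
```

```bash
python3 -m pendant '[[0,0,-0.3,0,0,0],[0,0,-0.7,0,0,0],[0,0,-1,0,0,0.035],[0,0,-1,0,0,0.035],[0,0,-1,0,0,0.035]]' | sed -n 2p
python3 -m pendant '[[0,0,0,0,0,0.037],[0,0,0,0,0,0.037],[0,0,0,0,0,0.037],[0,0,0,0,0,0]]'
python3 - <<'E'
from h import *
go(.5,.0,.16,0.7);go(.66,.0015,.16,0.7)
E
```

```text
tool_pos: [0.3838, 0.2592, 0.1435]
clock: 4.03
tool_pos: [0.384, 0.2595, 0.1428]
eef_rot: [0.705, 0.709, 0.0, 0.0]
contact_force: [-0.8, 0.4, -5.2]
opening: 0.634
finger_force: 15.0
shift units [-10.4    4.59  -0.69] | world dxyz mm [ 116.  -259.5   17.2] | turn tz deg -0.43 units -0.0024 tilt [0.01 0.01]
shift units [-10.37  10.99  -0.69] | world dxyz mm [ 276.  -258.    17.2] | turn tz deg -0.43 units -0.0024 tilt [0.01 0.01]
```

```bash
python3 -m pendant '[[-0.5,0.1,-0.2,0,0,-0.002],[-1,0.3,-0.2,0,0,0],[-1,0.4,-0.2,0,0,0],[-1,0.4,0,0,0,0],[-1,0.4,0,0,0,0]]' | sed -n 2p
python3 -m pendant '[[-1,0.5,0,0,0,0],[-1,0.5,0,0,0,0],[-1,0.5,0,0,0,0],[-1,0.5,0,0,0,0],[-1,0.5,0,0,0,0]]' | sed -n 2p
python3 -m pendant '[[-0.6,0.4,0,0,0,0],[-0.3,0.2,0,0,0,0],[0,0,0,0,0,0],[0,0,0,0,0,0]]'
python3 - <<'E'
from h import *
s=r.get_state()
p,d=optics.snapshot("wrist");cv2.imwrite("pics/w2.png",p);np.save("w2.npy",d)
C=cam("wrist",s);P=cloud(d,C)
g=green(p)>0
for lo,hi,nm in((.126,.138,"top"),(.145,.165,"handle")):
  w=(g&(P[...,2]>lo)&(P[...,2]<hi)).astype(np.uint8);n,l,st,c=cv2.connectedComponentsWithStats(w)
  for i in range(1,n):
    if st[i,4]>300: print(nm,c[i].round(),st[i,4],rect(P[l==i]),P[l==i][:,2].mean().round(4))
go(.66,.0015,.16,0.7)
p,d=optics.snapshot("top");C=cam("top");P=cloud(d,C);g=green(p)>0
w=(g&(P[...,2]>.15)).astype(np.uint8);cv2.imwrite("pics/t2.png",p)
E
```

```text
tool_pos: [0.4259, 0.1464, 0.1577]
tool_pos: [0.4899, 0.0218, 0.1573]
clock: 5.2
tool_pos: [0.5044, 0.0019, 0.1572]
eef_rot: [0.702, 0.713, -0.0, -0.001]
contact_force: [0.6, 0.8, -4.5]
opening: 0.637
finger_force: 15.0
top [622. 128.] 2543 (633.8, 77.2, 3.3, 55.7, 0.6) 0.1318
handle [324. 238.] 1869 (504.7, 32.6, 55.1, 1.1, 0.9) 0.1557
shift units [-0.15  6.24 -0.12] | world dxyz mm [155.9  -1.2   2.8] | turn tz deg 0.26 units 0.0014 tilt [-0.1   0.07]
```

View pics/w2.png

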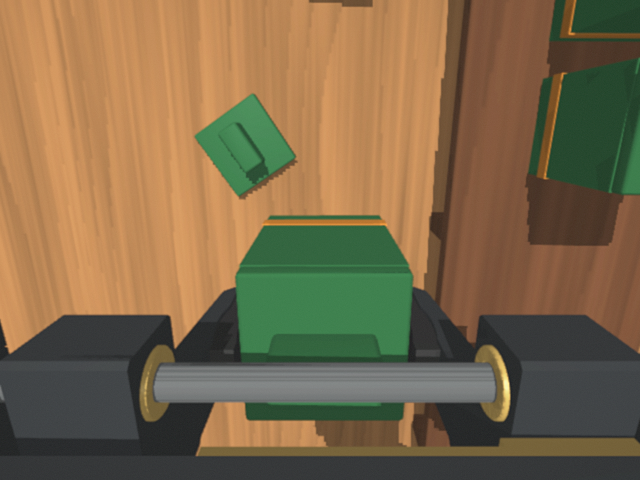

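The wrist view shows the held jar (lid edge at row 270), the loose lid at (245,145), and the neighbouring shelf jar at the right edge. Next I measure how the held jar sits in the tool.

```bash
cat >> h.py <<'E'
def tops(lo,hi,n="wrist",mn=400,save=None,pd=None):
    s=r.get_state();p,d=optics.snapshot(n) if pd is None else pd
    if save: cv2.imwrite(f"pics/{save}.png",p)
    P=cloud(d,cam(n,s)); w=((green(p)>0)&(P[...,2]>lo)&(P[...,2]<hi)).astype(np.uint8);k,l,st,c=cv2.connectedComponentsWithStats(w)
    for i in range(1,k):
        if st[i,4]>mn:
            q=P[l==i]; print(n,c[i].round(),st[i,4],"rect",rect(q),"x",np.percentile(q[:,0]*1000,[.5,99.5]).round(1),"y",np.percentile(q[:,1]*1000,[.5,99.5]).round(1),"z",q[:,2].mean().round(4))
E
python3 - <<'E'
from h import *
pd=(cv2.imread("pics/w2.png"),np.load("w2.npy"))
tops(.185,.201,pd=pd)
E
python3 -m pendant '[[-0.05,0.5,0,0,0,0.001],[-0.05,1,0,0,0,0],[-0.05,1,0,0,0,0],[0,1,0,0,0,0],[0,1,0,0,0,0]]' | sed -n 2p
python3 -m pendant '[[0,1,0,0,0,0],[0,0.5,0,0,0,0],[0,0.24,0,0,0,0],[0,0,0,0,0,0],[0,0,0,0,0,0]]'
python3 - <<'E'
from h import *
z=r.get_state()["tool_pos"][2]
s=r.get_state();pd=optics.snapshot("wrist");cv2.imwrite("pics/w3.png",pd[0])
print("held");tops(z+.029,z+.045,pd=pd)
print("shelf");tops(.13,.145,pd=pd); print("handles");tops(.15,.165,pd=pd)
print("topcam");tops(.13,.146,n="top",mn=80);
go(.66,.0015,.11,0.8)
E
```

```text
wrist [324. 306.] 14773 rect (504.3, 17.1, 60.1, 35.9, 3.0) x [476.9 532.1] y [ 2.7 34.4] z 0.1945
wrist [325. 413.] 1899 rect (505.2, -17.9, 54.6, 8.5, 1.3) x [478.2 532. ] y [-21.5 -13.6] z 0.1949
tool_pos: [0.6177, 0.0007, 0.1573]
clock: 6.13
tool_pos: [0.6595, 0.0001, 0.1568]
eef_rot: [0.703, 0.711, -0.001, -0.001]
contact_force: [-0.4, 0.3, -5.2]
opening: 0.63
finger_force: 15.0
held
wrist [324. 307.] 14737 rect (659.5, 14.4, 59.7, 35.8, 3.6) x [632.3 687.4] y [-0.5 31. ] z 0.1943
wrist [325. 413.] 1961 rect (660.2, -21.1, 55.2, 8.5, 0.8) x [633.  687.6] y [-25.1 -17.1] z 0.1945
shelf
wrist [329. 112.] 14759 rect (661.2, 77.2, 55.2, 55.6, 0.6) x [633.9 688.4] y [ 49.8 104.6] z 0.1407
wrist [324. 228.] 642 rect (659.5, 30.4, 55.0, 1.0, 0.7) x [632.4 686.6] y [29.9 31. ] z 0.1406
handles
wrist [330. 117.] 4184 rect (661.3, 77.0, 34.1, 15.9, 0.8) x [644.6 677.9] y [69. 85.] z 0.1585
wrist [324. 239.] 1485 rect (659.5, 30.4, 55.3, 1.2, 0.7) x [632.3 686.8] y [29.8 31.2] z 0.1579
topcam
top [266. 185.] 460 rect (660.0, 152.7, 54.8, 52.2, 1.2) x [632.9 686.7] y [126.3 178.9] z 0.1393
top [299. 186.] 485 rect (660.4, 77.7, 54.5, 53.9, 0.8) x [633.5 687.4] y [ 50.5 104.6] z 0.1393
shift units [0.08 0.03 1.89] | world dxyz mm [  0.6   2.  -47.1] | turn tz deg -0.14 units -0.0008 tilt [-0.15  0.  ]
```

View pics/w3.png

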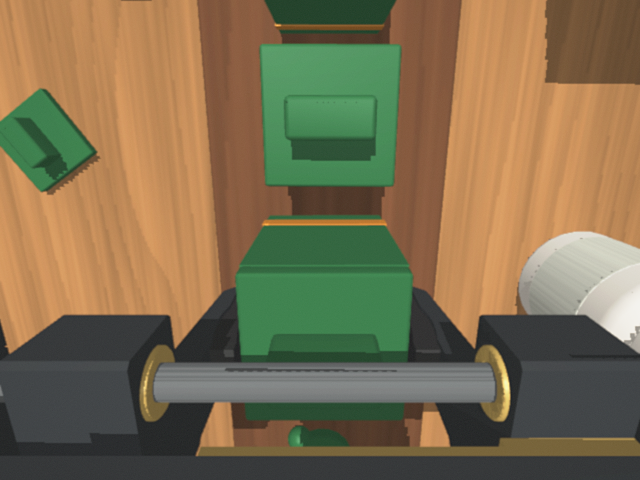

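The wrist view shows the held jar lining up below jar_next (lid spans rows 45–185, columns 262–400), with the board edges at columns 215 and 450. I'll check the board's middle line, then nudge the jar.

```bash
python3 - <<'E'
from h import *
s=r.get_state();p,d=optics.snapshot("wrist");P=cloud(d,cam("wrist",s))
w=abs(P[...,2]-.06)<.008
e=[]
for v in range(5,250,12):
    u=np.nonzero(w[v])[0]; u=u[(P[v,u,0]>.55)&(P[v,u,0]<.76)]
    if len(u): e.append((P[v,u[0],1],P[v,u[0],0],P[v,u[-1],0],P[v,u[-1],1]))
e=np.array(e)*1000
a=np.polyfit(e[:,0],e[:,1],1);b=np.polyfit(e[:,3],e[:,2],1);print("edges x at y=0",a[1],b[1],"slopes deg",np.degrees([a[0],b[0]]),"mid y=1,77:",[(np.polyval(a,t)+np.polyval(b,t))/2 for t in(1,77)], P[w][:,2].mean())
E
python3 -m pendant '[[-0.07,0.09,0.5,0,0,0],[0,0,0.5,0,0,0],[0,0,0.4,0,0,0],[0,0,0,0,0,0],[0,0,0,0,0,0]]'
python3 - <<'E'
from h import *
z=r.get_state()["tool_pos"][2]
s=r.get_state();pd=optics.snapshot("wrist")
print("held");tops(z+.029,z+.043,pd=pd)
print("shelf");tops(.13,.145,pd=pd); print(yaw())
E
```

```text
edges x at y=0 588.0169924883286 736.4451295902176 slopes deg [-0.48258333 -0.49756452] mid y=1,77: [np.float64(662.2225076357108), np.float64(661.5724489649797)] 0.06063522197954328
clock: 6.7
tool_pos: [0.6623, -0.0027, 0.1209]
eef_rot: [0.703, 0.711, -0.001, -0.001]
contact_force: [-0.1, -0.5, -4.3]
opening: 0.634
finger_force: 15.0
held
wrist [321. 103.] 7542 rect (662.2, 77.5, 34.3, 16.1, 0.6) x [645.6 678.9] y [69.5 85.4] z 0.1593
wrist [324. 305.] 14403 rect (663.1, 12.2, 59.2, 35.5, 3.6) x [636.1 691.3] y [-3.  28.6] z 0.1588
wrist [324. 413.] 1987 rect (664.1, -23.7, 55.1, 9.1, 0.6) x [636.9 691.3] y [-27.7 -19.6] z 0.1593
shelf
wrist [322.  97.] 24468 rect (662.3, 77.5, 55.5, 55.6, 0.6) x [635.  689.5] y [ 50.1 104.8] z 0.1415
wrist [324. 252.] 1993 rect (663.4, 28.0, 55.6, 1.3, 0.8) x [636.1 690.8] y [27.3 28.6] z 0.1379
0.6064186118003789
```

```bash
python3 -m pendant '[[0.035,-0.03,0.3,0,0,0],[0,0,0.2,0,0,0],[0,0,0.1,0,0,0],[0,0,0,0,0,0],[0,0,0,0,0,0]]' | sed -n '2p;4p'
python3 -m pendant '[[0,0,0.03,0,0,0],[0,0,0.03,0,0,0],[0,0,0,0,0,0]]' | sed -n '2p;4p'
python3 - <<'E'
from h import *
z=r.get_state()["tool_pos"][2]
s=r.get_state();pd=optics.snapshot("wrist")
print("held");tops(z+.033,z+.043,pd=pd)
print("handles");tops(.152,.165,pd=pd); print(yaw())
E
```

```text
tool_pos: [0.6626, -0.0019, 0.1073]
contact_force: [0.0, -0.1, -6.0]
tool_pos: [0.6628, -0.0019, 0.106]
contact_force: [-0.3, -0.3, -5.5]
held
wrist [320.  98.] 29960 rect (661.4, 77.0, 55.4, 54.5, 0.5) x [634.1 688.6] y [ 50.1 103.8] z 0.1406
wrist [324. 308.] 13630 rect (662.9, 13.1, 57.2, 32.7, 0.8) x [635.8 690.7] y [-2.1 29.3] z 0.1436
wrist [324. 413.] 1988 rect (663.7, -22.9, 9.3, 55.0, -0.0) x [636.4 690.8] y [-26.9 -18.8] z 0.1436
handles
wrist [319. 104.] 9973 rect (661.5, 77.4, 34.2, 16.0, 0.5) x [644.8 678.1] y [69.5 85.3] z 0.1584
wrist [324. 354.] 1786 rect (663.2, 8.4, 34.0, 3.4, 1.7) x [646.9 679.8] y [7.6 9.9] z 0.1563
wrist [324. 405.] 730 rect (663.5, -5.0, 33.3, 4.2, 0.1) x [647.3 679.7] y [-7. -3.] z 0.1615
0.6062958793384201
```

```bash
python3 -m pendant '[[0,-0.045,0.04,0,0,0],[0,0,0.04,0,0,0],[0,0,0,0,0,0]]' | sed -n '2p;4p'
python3 -m pendant '[[0,0,0.03,0,0,0],[0,0,0.02,0,0,0],[0,0,0,0,0,0]]' | sed -n '2p;4p'
```

```text
tool_pos: [0.6613, -0.0019, 0.1037]
contact_force: [-0.5, -0.7, -5.2]
tool_pos: [0.6616, -0.0019, 0.1031]
contact_force: [-1.1, 0.3, -2.0]
```

```bash
python3 -m pendant '[[0,0,0.02,0,0,0],[0,0,0.01,0,0,0],[0,0,0,0,0,0]]' | sed -n '2p;4p'
python3 -m pendant '[[0,0,0,0,0,0],[0,0,0,0,0,0],[0,0,0,0,0,0],[0,0,0,0,0,0],[0,0,0,0,0,0]]' 0.7 | sed -n '2,5p'
python3 -m pendant '[[0,0,-0.5,0,0,0],[0,0,-1,0,0,0],[0,0,-1,0,0,0],[0,0,-1,0,0,0],[0,0,0,0,0,0]]' 1 | sed -n '1,2p'
python3 - <<'E'
from h import *
pd=optics.snapshot("wrist")
tops(.135,.147,pd=pd);print("h");tops(.152,.165,pd=pd); tops(.13,.146,n="top",mn=80)
go(.52,.15,.23,0); go(.555,.338,.19,23.5); go(.555,.338,.19,-66.5)
E
```

```text
tool_pos: [0.6617, -0.0019, 0.103]
contact_force: [-2.4, 0.2, 5.7]
tool_pos: [0.6618, -0.0019, 0.1019]
eef_rot: [0.703, 0.711, 0.0, 0.0]
contact_force: [-0.6, -0.3, -0.4]
opening: 0.849
clock: 9.05
tool_pos: [0.6652, -0.002, 0.1958]
wrist [315.   5.] 1194 rect (659.5, 127.0, 54.6, 4.4, 0.6) x [632.3 686.4] y [124.9 129.1] z 0.1378
wrist [315. 111.] 9782 rect (659.7, 77.4, 55.2, 55.4, 0.7) x [632.6 686.9] y [ 50.  104.8] z 0.1382
wrist [316. 251.] 6894 rect (660.6, 1.2, 55.1, 55.8, 0.6) x [633.5 687.9] y [-26.   28.9] z 0.1384
h
wrist [315. 114.] 2588 rect (660.0, 77.3, 34.0, 15.6, 0.6) x [643.3 676.6] y [69.5 85.1] z 0.156
wrist [317. 267.] 1931 rect (661.0, 1.3, 34.1, 16.1, 0.4) x [644.4 677.8] y [-6.5  9.1] z 0.1559
top [266. 185.] 466 rect (660.1, 152.8, 54.6, 52.2, 0.9) x [633.  686.7] y [126.5 179. ] z 0.1394
top [299. 186.] 480 rect (660.6, 77.7, 54.6, 54.0, 1.1) x [633.3 687.5] y [ 50.6 104.7] z 0.1391
shift units [ 6.14 -5.63 -1.56] | world dxyz mm [-142.5  151.9   38.7] | turn tz deg 0.6 units 0.0033 tilt [0.19 0.01]
shift units [13.64 -4.16  0.04] | world dxyz mm [-107.5  339.9   -1.3] | turn tz deg -22.9 units -0.1272 tilt [0.19 0.01]
shift units [13.64 -4.16  0.04] | world dxyz mm [-107.5  339.9   -1.3] | turn tz deg 67.1 units 0.3728 tilt [0.19 0.01]
```

Closed jar placed: pitch 76.1 mm, x offset within about 0.3 mm. Now the open jar.

```bash
python3 -m pendant '[[0.5,-0.15,-0.4,0,0,0],[1,-0.3,-0.4,0,0,0],[1,-0.3,0,0,0,0],[1,-0.3,0,0,0,0],[1,-0.3,0,0,0,0]]' | sed -n 2p
python3 -m pendant '[[1,-0.3,0,0,0,0],[1,-0.3,0,0,0,0],[1,-0.3,0,0,0,0],[1,-0.3,0,0,0,0],[1,-0.3,0,0,0,0]]' | sed -n 2p
python3 -m pendant '[[1,-0.3,0,0,0,0],[1,-0.3,0.2,0,0,0],[1,-0.3,0.2,0,0,0],[0.5,-0.15,0.2,0,0,0],[0,0,0.2,0,0,-0.032]]' | sed -n 2p
python3 -m pendant '[[0,0,0,0,0,-0.032],[0,0,0,0,0,-0.032],[0,0,0,0,0,-0.031],[0,0,0,0,0,0],[0,0,0,0,0,0]]' | sed -n 2p
python3 - <<'E'
from h import *
pd=optics.snapshot("wrist");cv2.imwrite("pics/w4.png",pd[0]);tops(.066,.078,pd=pd)
go(.555,.338,.043,23.5)
E
```

```text
tool_pos: [0.6251, 0.1125, 0.2091]
tool_pos: [0.5858, 0.2369, 0.2089]
tool_pos: [0.5571, 0.3278, 0.1885]
tool_pos: [0.5602, 0.3216, 0.189]
wrist [326. 207.] 2157 rect (555.1, 338.4, 55.1, 56.2, 23.7) x [520.9 588.9] y [304.  373.6] z 0.0722
shift units [0.68 0.07 5.85] | world dxyz mm [  -5.3   16.3 -146.2] | turn tz deg -0.2 units -0.0011 tilt [-0.05 -0.03]
```

View pics/w4.png

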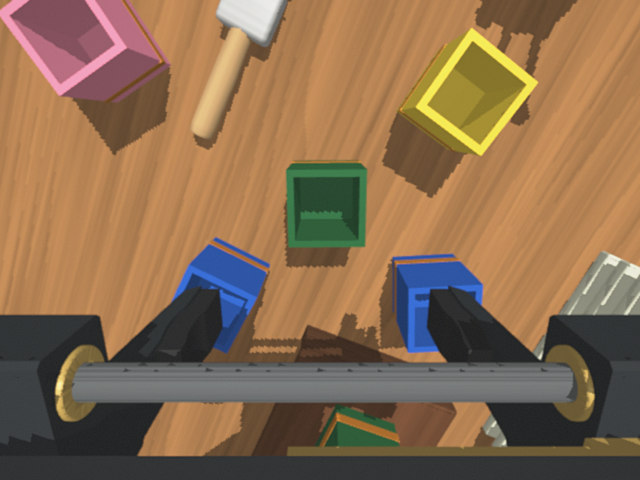

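The open green jar is at (326,207), square to the tool. The blue look-alikes at (220,295) and (437,305) are clear of the finger paths. Descending to grip.

```bash
python3 -m pendant '[[0.68,0.07,0.3,0,0,-0.001],[0,0,1,0,0,0],[0,0,1,0,0,0],[0,0,1,0,0,0],[0,0,0,0,0,0]]' | sed -n 2p
python3 -c "
from h import *
go(.555,.3383,.043,23.6)"
```

```text
tool_pos: [0.5522, 0.3364, 0.1022]
shift units [0.03 0.15 2.37] | world dxyz mm [  2.8   1.9 -59.2] | turn tz deg -0.03 units -0.0002 tilt [-0.43 -0.32]
```

```bash
python3 -m pendant '[[0.03,0.1,0.9,0,0,0],[0,0,0.8,0,0,0],[0,0,0.5,0,0,0],[0,0,0.12,0,0,0],[0,0,0,0,0,0]]' | sed -n 2p
python3 -m pendant '[[0,0,0,0,0,0],[0,0,0,0,0,0],[0,0,0,0,0,0],[0,0,0,0,0,0],[0,0,0,0,0,0]]' -1 13 | sed -n '2p;4,6p'
python3 -m pendant '[[0,0,0,0,0,0],[0,0,0,0,0,0],[0,0,0,0,0,0],[0,0,0,0,0,0]]' | sed -n '2p;4,6p'
```

```text
tool_pos: [0.5573, 0.3398, 0.0489]
tool_pos: [0.5564, 0.3396, 0.0495]
contact_force: [-5.0, -2.1, 2.2]
opening: 0.646
finger_force: 1.7
tool_pos: [0.5563, 0.3395, 0.0494]
contact_force: [-4.7, -2.2, 5.9]
opening: 0.634
finger_force: 13.0
```

```bash
python3 -m pendant '[[0,0,-0.3,0,0,0],[0,0,-0.7,0,0,0],[0,0,-1,0,0,0],[0,0,-1,0,0,0.032],[0,0,-1,0,0,0.032]]' | sed -n 2p
python3 -m pendant '[[0,0,-1,0,0,0.032],[0,0,-1,0,0,0.032],[0,0,-1,0,0,0],[0,0,-0.8,0,0,0],[0,0,0,0,0,0]]' |sed -n '2p;4,6p'
python3 -c "
from h import *
go(.6625,-.076,.24,.55);go(.59,.1,.24,.55)"
```

```text
tool_pos: [0.5576, 0.3399, 0.1498]
tool_pos: [0.5602, 0.3416, 0.2487]
contact_force: [1.0, 0.6, -2.3]
opening: 0.639
finger_force: 13.0
shift units [-16.75   3.91   0.29] | world dxyz mm [ 102.3 -417.6   -8.7] | turn tz deg 0.05 units 0.0003 tilt [0.48 0.31]
shift units [-9.68  1.09  0.31] | world dxyz mm [  29.8 -241.6   -8.7] | turn tz deg 0.05 units 0.0003 tilt [0.48 0.31]
```

```bash
python3 -m pendant '[[-0.5,0.1,0,0,0,0],[-1,0.23,0,0,0,0],[-1,0.23,0,0,0,0],[-1,0.23,0,0,0,0],[-1,0.23,0,0,0,0]]' | sed -n 2p
python3 -m pendant '[[-1,0.23,0,0,0,0],[-1,0.23,0,0,0,0],[-1,0.23,0,0,0,0],[-1,0.23,0,0,0,0],[-1,0.23,0,0,0,0]]' | sed -n 2p
python3 -m pendant '[[-1,0.23,0,0,0,0],[-1,0.23,0,0,0,0],[-1,0.23,0,0,0,0],[-1,0.23,0,0,0,0],[-1,0.23,0,0,0,0]]' | sed -n 2p
python3 -m pendant '[[-1,0.23,0,0,0,0],[-0.6,0.2,0,0,0,0],[-0.2,0.1,0,0,0,0],[0,0,0,0,0,0],[0,0,0,0,0,0]]'
python3 -c "
from h import *
go(.6625,-.076,.155,.55)"
```

```text
tool_pos: [0.5832, 0.2247, 0.2415]
tool_pos: [0.6129, 0.1002, 0.2415]
tool_pos: [0.6427, -0.0243, 0.2413]
clock: 14.95
tool_pos: [0.6575, -0.0646, 0.243]
eef_rot: [0.703, 0.711, 0.0, -0.001]
contact_force: [-0.4, 1.1, -3.1]
opening: 0.634
finger_force: 13.0
shift units [-0.46  0.2   3.52] | world dxyz mm [  5.  -11.4 -88. ] | turn tz deg 0.13 units 0.0007 tilt [-0.09  0.12]
```

```bash
python3 -m pendant '[[-0.46,0.2,0,0,0,0],[0,0,0.6,0,0,0],[0,0,1,0,0,0],[0,0,0.5,0,0,0],[0,0,0,0,0,0]]' | sed -n 2p
python3 - <<'E'
from h import *
z=r.get_state()["tool_pos"][2]; s=r.get_state();pd=optics.snapshot("wrist");cv2.imwrite("pics/w5.png",pd[0])
print(s["tool_pos"],yaw());print("held");tops(z+.016,z+.028,pd=pd)
print("shelf");tops(.133,.147,pd=pd); print("handles");tops(.15,.165,pd=pd)
go(.6625,-.076,.115,.55)
E
```

```text
tool_pos: [0.661, -0.0763, 0.1881]
[ 0.66098782 -0.07634977  0.18813252] 0.719294508417277
held
wrist [323. 293.] 6436 rect (662.5, -70.5, 59.0, 44.5, 1.0) x [634.7 691.1] y [-88.9 -48.5] z 0.2118
shelf
wrist [329.   6.] 1621 rect (663.0, 50.4, 55.0, 3.9, 0.6) x [636.2 690. ] y [48.5 52.3] z 0.1403
wrist [328. 115.] 10536 rect (663.8, 0.7, 55.1, 55.5, 0.7) x [636.5 691. ] y [-26.8  28.2] z 0.1424
wrist [325. 295.] 2307 rect (663.1, -91.5, 46.3, 18.6, 0.9) x [640.2 686. ] y [-100.4  -82.2] z 0.1461
handles
wrist [328. 119.] 2776 rect (663.8, 0.6, 33.9, 15.5, 0.7) x [647.  680.5] y [-7.2  8.3] z 0.1603
wrist [325. 316.] 1514 rect (663.1, -88.0, 46.5, 25.9, 0.9) x [639.9 686.3] y [-100.8  -77. ] z 0.1578
shift units [0.02 0.02 3.  ] | world dxyz mm [  0.3   0.6 -75. ] | turn tz deg 0.17 units 0.0009 tilt [-0.2   0.05]
```

View pics/w5.png

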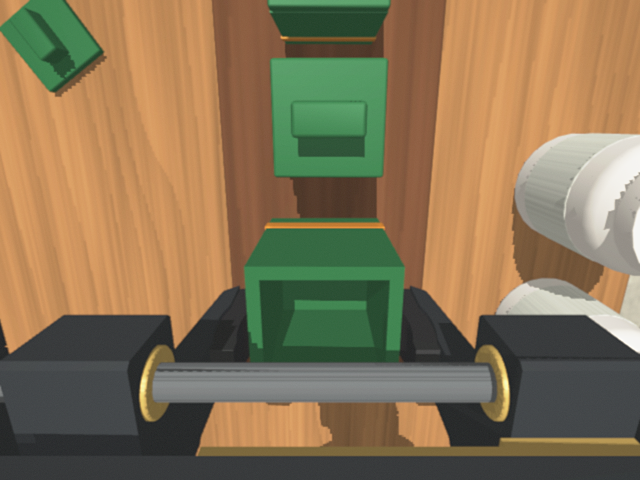

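The held open jar's near rim edge is at row 268 and the placed closed jar at (328,117). The row lines up, with the board edges at columns 220 and 445. Lowering.

```bash
python3 -m pendant '[[0.02,0.03,1,0,0,0],[0,0,1,0,0,0],[0,0,0.5,0,0,0],[0,0,0.1,0,0,0],[0,0,0,0,0,0]]' | sed -n '2p;4p'
python3 - <<'E'
from h import *
z=r.get_state()["tool_pos"][2]; s=r.get_state();pd=optics.snapshot("wrist")
print(s["tool_pos"],yaw());print("held");tops(z+.016,z+.028,pd=pd)
print("handles");tops(.15,.165,pd=pd); go(.6625,-.076,.1095,.55)
E
```

```text
tool_pos: [0.6641, -0.0771, 0.1266]
contact_force: [-0.4, -0.3, -3.1]
[ 0.66409614 -0.0771069   0.12660953] 0.6263376465786925
held
wrist [324. 293.] 6233 rect (665.3, -70.7, 59.0, 43.7, 0.5) x [637.3 693.7] y [-88.7 -49.1] z 0.1496
handles
wrist [319. 112.] 6669 rect (663.2, 0.8, 34.2, 16.0, 0.5) x [646.5 679.9] y [-7.2  8.7] z 0.1594
wrist [325. 297.] 4167 rect (665.5, -68.6, 56.8, 39.1, 0.6) x [637.6 693.4] y [-87.6 -49.2] z 0.1509
shift units [ 0.05 -0.1   0.72] | world dxyz mm [ -2.4   1.3 -18.1] | turn tz deg 0.08 units 0.0004 tilt [ 0.11 -0.  ]
```

```bash
python3 -m pendant '[[0.055,-0.055,0.3,0,0,0],[0,0,0.2,0,0,0],[0,0,0.06,0,0,0],[0,0,0,0,0,0],[0,0,0,0,0,0]]' | sed -n '2p;4p'
python3 - <<'E'
from h import *
z=r.get_state()["tool_pos"][2]; s=r.get_state();pd=optics.snapshot("wrist")
print(s["tool_pos"],yaw());print("held");tops(z+.016,z+.028,pd=pd)
print("handles");tops(.15,.165,pd=pd)
E
```

```text
tool_pos: [0.6626, -0.076, 0.1126]
contact_force: [-0.1, -0.0, -3.5]
[ 0.66257714 -0.07602654  0.11259538] 0.6043632224105615
held
wrist [333.  79.] 8521 rect (662.4, 1.1, 55.7, 55.5, 0.5) x [634.9 689.9] y [-25.6  28.6] z 0.1401
wrist [282. 175.] 1626 rect (651.1, -17.4, 19.9, 35.6, -8.4) x [635.  667.9] y [-26.7  -5.7] z 0.1401
wrist [324. 294.] 6058 rect (663.1, -69.2, 43.5, 58.6, -0.3) x [635.1 691.6] y [-87.4 -47.9] z 0.1349
handles
wrist [324. 115.] 8488 rect (662.5, 0.9, 34.4, 16.1, 1.3) x [645.8 679.2] y [-6.9  8.7] z 0.1585
```

```bash
python3 -m pendant '[[0.015,0,0.05,0,0,0],[0,0,0.05,0,0,0],[0,0,0,0,0,0]]' | sed -n '2p;4p'
python3 -m pendant '[[0,0,0.02,0,0,0],[0,0,0.02,0,0,0],[0,0,0,0,0,0]]' | sed -n '2p;4p'
```

```text
tool_pos: [0.6624, -0.0756, 0.1098]
contact_force: [0.1, -0.3, -3.0]
tool_pos: [0.6625, -0.0756, 0.1094]
contact_force: [-0.8, 1.0, 1.4]
```

```bash
python3 -m pendant '[[0,0,0,0,0,0],[0,0,0,0,0,0],[0,0,0,0,0,0],[0,0,0,0,0,0],[0,0,0,0,0,0]]' 0.7 | sed -n '2,5p'
python3 -m pendant '[[0,0,-0.5,0,0,0],[0,0,-1,0,0,0],[0,0,-1,0,0,0],[0,0,-1,0,0,0],[0,0,0,0,0,0]]' 1 | sed -n '1,2p'
python3 - <<'E'
from h import *
pd=optics.snapshot("wrist")
tops(.125,.1355,pd=pd);print("closed");tops(.1355,.147,pd=pd);print("h");tops(.152,.165,pd=pd)
P=cloud(optics.snapshot("top")[1],cam("top"))
w=(P[...,2]>.021)&(abs(P[...,0]-.444)<.03)&(abs(P[...,1]-.059)<.03);print("lid bar",w.sum(),rect(P[w]))
for b in(34.2,-55.8): go(.444,.06,.13,b)
E
```

```text
tool_pos: [0.6627, -0.0756, 0.1091]
eef_rot: [0.703, 0.711, 0.0, 0.0]
contact_force: [-0.0, -0.3, -0.2]
opening: 0.85
clock: 17.68
tool_pos: [0.6661, -0.0761, 0.203]
wrist [315.  20.] 587 rect (659.9, 49.6, 54.5, 1.2, 0.6) x [633.  686.9] y [49.  50.2] z 0.1302
wrist [316. 250.] 3004 rect (661.5, -75.6, 55.2, 56.4, 0.5) x [634.1 689.1] y [-103.5  -47.5] z 0.1297
closed
wrist [315.   9.] 2034 rect (660.0, 53.0, 54.9, 8.0, 0.5) x [633. 687.] y [49.2 56.8] z 0.138
wrist [316. 116.] 9063 rect (660.7, 1.1, 55.1, 55.6, 0.5) x [633.5 687.9] y [-26.3  28.7] z 0.1382
h
wrist [315. 120.] 2387 rect (660.8, 0.9, 33.9, 15.9, 0.7) x [644.2 677.6] y [-7.1  8.8] z 0.156
lid bar 1294 (435.3, 55.1, 36.7, 33.4, 32.7)
shift units [ 5.52 -8.73  2.71] | world dxyz mm [-219.4  135.7  -68.4] | turn tz deg -33.59 units -0.1866 tilt [ 0.19 -0.01]
shift units [ 5.52 -8.73  2.71] | world dxyz mm [-219.4  135.7  -68.4] | turn tz deg 56.41 units 0.3134 tilt [ 0.19 -0.01]
```

Open jar placed: pitch about 76.5 mm, square to the board. Next the lid: its bar runs at about -56°, so the closing line goes at about 34°.

```bash
python3 -m pendant '[[0.3,-0.5,0,0,0,0],[0.6,-1,0,0,0,0],[0.6,-1,0,0,0,0],[0.6,-1,0.2,0,0,0],[0.6,-1,0.3,0,0,0]]' -0.1 | sed -n 2p
python3 -m pendant '[[0.6,-1,0.3,0,0,0],[0.6,-1,0.3,0,0,0],[0.6,-1,0.3,0,0,0],[0.6,-0.8,0.2,0,0,0],[0.3,-0.4,0.2,0,0,-0.037]]' | sed -n 2p
python3 -m pendant '[[0,0,0,0,0,-0.037],[0,0,0,0,0,-0.037],[0,0,0,0,0,-0.037],[0,0,0,0,0,-0.037],[0,0,0,0,0,0]]'
python3 - <<'E'
from h import *
pd=optics.snapshot("wrist");cv2.imwrite("pics/w6.png",pd[0])
print("lid");tops(.003,.014,pd=pd);print("bar");tops(.018,.034,pd=pd,mn=200); go(.444,.06,.012,34.2)
print(r.get_state()["q"].round(2))
E
```

```text
tool_pos: [0.5476, -0.0088, 0.1836]
tool_pos: [0.4393, 0.0585, 0.1506]
clock: 19.03
tool_pos: [0.4428, 0.0569, 0.1509]
eef_rot: [0.469, 0.883, -0.0, -0.001]
contact_force: [0.6, 0.1, -0.1]
opening: 0.451
finger_force: 0.0
lid
wrist [327. 218.] 3700 rect (443.4, 60.3, 54.6, 54.7, 33.9) x [409.  477.8] y [26.4 95.1] z 0.0087
bar
wrist [327. 225.] 972 rect (444.0, 60.3, 15.7, 33.9, 33.7) x [429.1 457.8] y [43.6 77.3] z 0.0263
shift units [0.07 0.11 5.56] | world dxyz mm [   1.1    3.1 -139. ] | turn tz deg -0.42 units -0.0023 tilt [-0.09  0.01]
[-0.16  0.63 -0.12  2.17  0.2   0.35  0.15]
```

View pics/w6.png

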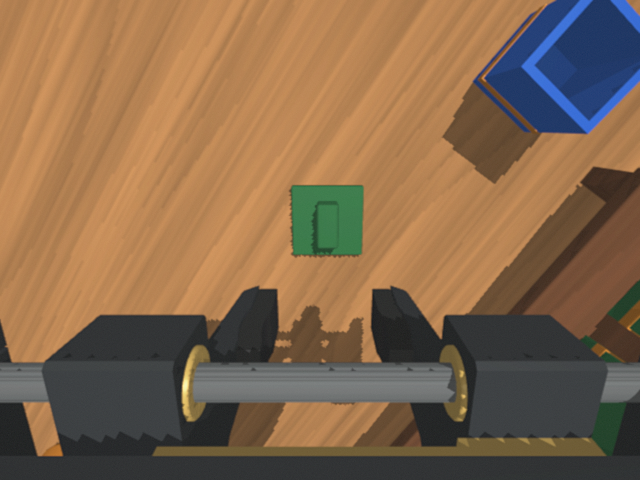

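The lid at (327,220) has its bar along tool x, between the fingers, so the pinch is set up right. Descending.

```bash
python3 -m pendant '[[0.07,0.12,1,0,0,0],[0,0,1,0,0,0],[0,0,1,0,0,0],[0,0,1,0,0,0],[0,0,0,0,0,0]]' | sed -n 2p
python3 -c "
from h import *
go(.4438,.0603,.0125,33.8)"
```

```text
tool_pos: [0.4431, 0.0599, 0.048]
shift units [-0.01  0.04  1.42] | world dxyz mm [  0.7   0.4 -35.5] | turn tz deg -0.02 units -0.0001 tilt [-0.35 -0.11]
```

```bash
python3 -m pendant '[[0,0,0.8,0,0,0],[0,0,0.35,0,0,0],[0,0,0.1,0,0,0],[0,0,0,0,0,0],[0,0,0,0,0,0]]' | sed -n '2p;4p'
python3 -c "
from h import *
go(.4438,.0603,.0125,33.8)"
```

```text
tool_pos: [0.4484, 0.0603, 0.0247]
contact_force: [0.3, -0.6, -0.0]
shift units [ 0.1  -0.15  0.49] | world dxyz mm [ -4.6   0.  -12.2] | turn tz deg 0.04 units 0.0002 tilt [-0.3  -0.08]
```

```bash
python3 -m pendant '[[0.1,-0.15,0.2,0,0,0],[0,0,0.15,0,0,0],[0,0,0.1,0,0,0],[0,0,0,0,0,0],[0,0,0,0,0,0]]' | sed -n '2p;4p'
python3 -c "
from h import *
go(.4438,.0603,.0125,33.8);print(r.get_state()['q'])"
```

```text
tool_pos: [0.4465, 0.0603, 0.0168]
contact_force: [-0.1, -0.2, 0.0]
shift units [ 0.06 -0.09  0.17] | world dxyz mm [-2.7  0.  -4.3] | turn tz deg 0.07 units 0.0004 tilt [-0.41 -0.12]
[-0.20443599  0.91938482 -0.05203838  2.21392963  1.19824239  0.04481507
 -0.84314039]
```

```bash
python3 -m pendant '[[0.08,-0.12,0.15,0,0,0],[0,0,0.1,0,0,0],[0,0,0,0,0,0],[0,0,0,0,0,0]]' | sed -n '2p;4p'
python3 -c "
from h import *
go(.4438,.0603,.0125,33.8);print(r.get_state()['q'])"
```

```text
tool_pos: [0.4449, 0.0601, 0.0125]
contact_force: [-0.1, -0.3, 0.2]
shift units [ 0.03 -0.03 -0.  ] | world dxyz mm [-1.1  0.2  0. ] | turn tz deg 0.1 units 0.0005 tilt [-0.42 -0.17]
[-0.20417014  0.92907497 -0.05353343  2.21817425  1.5060744   0.04406916
 -1.15097329]
```

```bash
python3 -m pendant '[[0,0,0,0,0,0],[0,0,0,0,0,0],[0,0,0,0,0,0],[0,0,0,0,0,0],[0,0,0,0,0,0]]' -1 12 | sed -n '2p;4,6p'
python3 -m pendant '[[0,0,0,0,0,0],[0,0,0,0,0,0],[0,0,0,0,0,0]]' | sed -n '2p;4,6p'
```

```text
tool_pos: [0.4446, 0.06, 0.0122]
contact_force: [-0.1, 0.1, 1.9]
opening: 0.18
finger_force: 12.0
tool_pos: [0.4446, 0.06, 0.0122]
contact_force: [-0.6, -0.9, 3.0]
opening: 0.179
finger_force: 12.0
```

```bash
python3 -m pendant '[[0,0,-0.2,0,0,0],[0,0,-0.5,0,0,0],[0,0,-1,0,0,0],[0,0,-1,0,0,0],[0,0,-1,0,0,0]]' | sed -n '2p;4,6p'
python3 -m pendant '[[0,0,-1,0,0,-0.036],[0,0,-1,0,0,-0.036],[0,0,-1,0,0,-0.036],[0,0,-1,0,0,-0.036],[0,0,-0.5,0,0,0]]'
python3 -c "
from h import *
go(.6625,-.076,.21,90.6);go(.6625,-.076,.21,.6);print(r.get_state()['q'].round(2))"
```

```text
tool_pos: [0.4447, 0.0601, 0.1041]
contact_force: [0.0, -0.3, -1.2]
opening: 0.185
finger_force: 12.0
clock: 22.17
tool_pos: [0.4468, 0.0608, 0.2178]
eef_rot: [0.258, 0.966, -0.002, -0.003]
contact_force: [0.1, -0.2, -0.6]
opening: 0.178
finger_force: 12.0
shift units [-10.21  -0.44   0.27] | world dxyz mm [ 215.7 -136.8   -7.8] | turn tz deg -30.51 units -0.1695 tilt [-0.34 -0.1 ]
shift units [-10.21  -0.44   0.27] | world dxyz mm [ 215.7 -136.8   -7.8] | turn tz deg 59.49 units 0.3305 tilt [-0.34 -0.1 ]
[ 0.32  0.63 -0.89  2.07  0.71  0.78  0.04]
```

```bash
python3 -m pendant '[[-1,0,0,0,0,0],[-1,0,0,0,0,0],[-1,0,0,0,0,0],[-1,0,0,0,0,-0.034],[0,0,0,0,0,-0.034]]' | sed -n '2p'
python3 -m pendant '[[0,0,0,0,0,-0.034],[0,0,0,0,0,-0.034],[0,0,0,0,0,-0.034],[0,0,0,0,0,0]]' | sed -n '2p'
python3 -c "
from h import *
go(.6625,-.076,.21,90.6)"
```

```text
tool_pos: [0.5365, 0.0066, 0.2144]
tool_pos: [0.5323, 0.01, 0.2144]
shift units [-5.18 -3.49  0.14] | world dxyz mm [130.2 -86.   -4.4] | turn tz deg -0.04 units -0.0002 tilt [-0.55 -0.15]
```

```bash
python3 -m pendant '[[-0.6,-0.4,0,0,0,0],[-1,-0.7,0,0,0,0],[-1,-0.7,0,0,0,0],[-1,-0.7,0,0,0,0],[-1,-0.7,0,0,0,0]]' | sed -n '2p'
python3 -m pendant '[[-0.4,-0.25,0,0,0,0],[-0.15,-0.05,0,0,0,0],[0,0,0,0,0,0],[0,0,0,0,0,0],[0,0,0,0,0,0]]'
python3 - <<'E'
from h import *
s=r.get_state();z=s["tool_pos"][2];pd=optics.snapshot("wrist");cv2.imwrite("pics/w7.png",pd[0])
print("lid");tops(z-.012,z+.004,pd=pd);print("bar");tops(z+.008,z+.02,pd=pd,mn=200)
print("rim");tops(.124,.134,pd=pd);print("closed");tops(.134,.147,pd=pd);print("h");tops(.152,.165,pd=pd)
go(.6625,-.076,.155,90.6)
E
```

```text
tool_pos: [0.649, -0.07, 0.2141]
clock: 23.75
tool_pos: [0.6611, -0.0748, 0.2146]
eef_rot: [-0.005, 1.0, -0.001, -0.004]
contact_force: [1.0, -0.2, -1.0]
opening: 0.185
finger_force: 12.0
lid
wrist [325. 261.] 6344 rect (648.1, -74.7, 31.2, 55.9, 1.0) x [632.8 660.8] y [-102.3  -47.6] z 0.2109
bar
wrist [324. 316.] 3266 rect (660.4, -74.8, 33.5, 16.2, 0.6) x [644.  676.5] y [-82.9 -66.9] z 0.2286
rim
wrist [323. 215.] 1263 rect (644.7, -76.3, 19.1, 55.7, 0.5) x [635.1 653.5] y [-104.   -48.6] z 0.1317
wrist [424. 224.] 572 rect (648.1, -12.9, 39.4, 77.7, 44.9) x [634.  688.5] y [-27.8  27.7] z 0.1292
wrist [533. 235.] 967 rect (647.2, 63.3, 40.3, 78.8, -44.8) x [633.1 688.5] y [ 48.4 103.8] z 0.1291
wrist [633. 259.] 689 rect (662.9, 125.4, 51.5, 3.2, 1.1) x [638.7 688.1] y [123.9 126.7] z 0.1283
closed
wrist [444. 248.] 5986 rect (661.8, 0.5, 55.3, 56.4, 1.1) x [634.3 688.9] y [-27.5  27.9] z 0.1405
wrist [564. 247.] 5992 rect (660.9, 76.9, 55.4, 57.4, 0.5) x [633.4 688.1] y [ 48.7 104.6] z 0.1404
h
wrist [455. 262.] 1735 rect (662.2, 0.4, 34.0, 16.5, 0.1) x [645.3 678.9] y [-7.6  8.3] z 0.158
wrist [588. 262.] 1927 rect (661.1, 76.9, 33.9, 17.5, 0.9) x [644.4 677.5] y [68.4 84.6] z 0.1576
shift units [-0.07 -0.03  2.39] | world dxyz mm [  1.2  -1.  -59.7] | turn tz deg -0.06 units -0.0003 tilt [-0.48 -0.17]
```

View pics/w7.png

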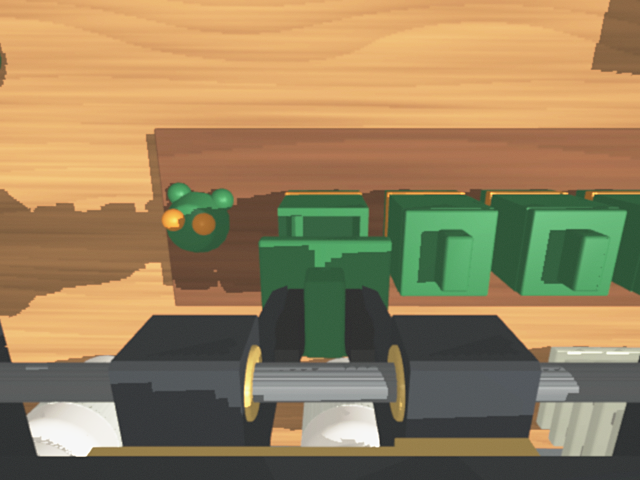

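The held lid's near edge is at row 240, and the open jar's rim is right behind it at (323,215). The lid needs about +2 mm in x and -1.4 mm in y. Lowering.

```bash
python3 -m pendant '[[-0.09,-0.055,0.6,0,0,0],[0,0,0.8,0,0,0],[0,0,0.6,0,0,0],[0,0,0.2,0,0,0],[0,0,0,0,0,0]]' | sed -n '2p'
cat > lidm.py <<'E'
from h import *
s=r.get_state();z=s["tool_pos"][2];print(s["tool_pos"].round(4),yaw(),s["contact_force"].round(1));pd=optics.snapshot("wrist")
p,d=pd;P=cloud(d,cam("wrist",s));u,v=np.meshgrid(range(640),range(480))
g=(green(p)>0)&(abs(P[...,1]+.076)<.037)&(P[...,0]<.667)
for nm,lo,hi in(("lid",z-.009,z+.002),("bar",z+.008,z+.02),("rim",.126,.1335),("wall",.09,.125)):
    w=g&(P[...,2]>lo)&(P[...,2]<hi)
    if nm=="wall": w&=P[...,0]<.642
    q=P[w]*1000; print(nm,w.sum(),"xmin",np.percentile(q[:,0],[1,50]).round(1) if len(q) else 0,"y",np.percentile(q[:,1],[.5,99.5]).round(1) if len(q) else 0, "z",q[:,2].mean().round(1),rect(P[w]) if len(q)>50 else "")
E
python3 lidm.py
```

```text
tool_pos: [0.6626, -0.0779, 0.1571]
[ 0.6626 -0.0779  0.1571] 90.4640306535528 [-0.   0.2 -1.4]
lid 6185 xmin [634.2 643.3] y [-105.3  -50.7] z 153.4 (649.6, -78.0, 31.3, 55.2, 0.8)
bar 2296 xmin [645.4 654.7] y [-85.8 -70. ] z 170.9 (655.9, -77.7, 22.2, 44.3, 0.0)
rim 1078 xmin [634.8 636.1] y [-103.7  -48.7] z 131.4 (636.8, -76.0, 3.9, 55.6, 0.5)
wall 1530 xmin [634.9 635.4] y [-103.4  -48.9] z 108.8 (635.3, -76.2, 1.0, 55.3, 0.4)
```

```bash
python3 -m pendant '[[-0.025,0.07,0.15,0,0,0],[0,0,0.15,0,0,0],[0,0,0.05,0,0,0],[0,0,0,0,0,0],[0,0,0,0,0,0]]' | sed -n '2p'
python3 lidm.py
```

```text
tool_pos: [0.6646, -0.076, 0.1509]
[ 0.6646 -0.076   0.1509] 90.42989650339297 [-0.2 -0.4 -1.7]
lid 6189 xmin [636.3 645.4] y [-103.3  -48.8] z 147.1 (651.3, -76.0, 30.7, 55.2, 0.5)
bar 2109 xmin [647.3 655.8] y [-83.9 -68. ] z 164.7 (657.0, -75.6, 44.6, 20.0, -0.1)
rim 1280 xmin [634.9 636.2] y [-103.8  -48.7] z 131.4 (637.1, -76.2, 4.4, 55.7, 0.4)
wall 1629 xmin [634.8 635.3] y [-103.7  -49. ] z 109.1 (635.3, -76.3, 1.0, 55.3, 0.7)
```

```bash
python3 -m pendant '[[0.055,-0.005,0.1,0,0,0],[0,0,0.06,0,0,0],[0,0,0,0,0,0],[0,0,0,0,0,0]]' | sed -n '2p'
python3 lidm.py
```

```text
tool_pos: [0.663, -0.0762, 0.1465]
[ 0.663  -0.0762  0.1465] 90.4308319445762 [-0.5 -0.6 -1. ]
lid 6171 xmin [634.7 643.7] y [-103.5  -49. ] z 142.8 (650.0, -76.2, 31.3, 55.3, 0.4)
bar 2251 xmin [645.8 654.9] y [-84.1 -68.2] z 160.4 (656.3, -75.9, 44.4, 21.5, -0.7)
rim 630 xmin [634.8 635.4] y [-103.7  -48.8] z 130.1 (635.5, -76.3, 1.5, 55.4, 0.1)
wall 1816 xmin [634.9 635.3] y [-103.7  -48.9] z 109.0 (635.3, -76.3, 0.9, 55.5, 0.7)
```

Matched to within 0.3 mm. Last few mm now.

```bash
python3 -m pendant '[[0,0,0.04,0,0,0],[0,0,0.03,0,0,0],[0,0,0,0,0,0]]' | sed -n '2p;4p'
python3 -m pendant '[[0,0,0.02,0,0,0],[0,0,0.02,0,0,0],[0,0,0,0,0,0]]' | sed -n '2p;4p'
python3 lidm.py
```

```text
tool_pos: [0.663, -0.0761, 0.1448]
contact_force: [0.2, 0.5, -0.3]
tool_pos: [0.6632, -0.076, 0.1444]
contact_force: [-1.8, -0.1, 2.3]
[ 0.6632 -0.076   0.1444] 90.43039928913548 [-1.8 -0.1  2.3]
lid 6174 xmin [634.9 644. ] y [-103.4  -48.9] z 140.6 (650.5, -76.1, 31.8, 55.5, 0.7)
bar 2253 xmin [645.9 655.1] y [-83.9 -68.1] z 158.2 (656.4, -75.6, 21.3, 44.4, 0.0)
rim 551 xmin [634.9 635.4] y [-103.6  -49. ] z 129.7 (635.5, -76.3, 1.1, 55.2, 0.6)
wall 1869 xmin [634.9 635.4] y [-103.6  -48.9] z 109.2 (635.4, -76.3, 1.1, 55.5, 0.6)
```

```bash
python3 -m pendant '[[0,0,0,0,0,0],[0,0,0,0,0,0],[0,0,0,0,0,0],[0,0,0,0,0,0]]' -0.2 | sed -n '2p;4,5p'
python3 -m pendant '[[0,0,-0.4,0,0,0],[0,0,-1,0,0,0],[0,0,-1,0,0,0],[0,0,-1,0,0,0],[0,0,0,0,0,0]]' | sed -n '1,2p'
python3 - <<'E'
from h import *
pd=optics.snapshot("wrist")
print("lids");tops(.134,.1475,pd=pd);print("h");tops(.152,.165,pd=pd);print("wall");tops(.08,.128,pd=pd)
pd=optics.snapshot("top");cv2.imwrite("pics/t9.png",pd[0]);tops(.13,.146,n="top",mn=80,pd=pd)
p,_=optics.snapshot("side");cv2.imwrite("pics/s9.png",p)
E
```

```text
tool_pos: [0.6631, -0.0761, 0.1438]
contact_force: [-0.7, -0.2, -0.3]
opening: 0.4
clock: 26.42
tool_pos: [0.6665, -0.0743, 0.2353]
lids
wrist [322. 230.] 5277 rect (661.1, -76.8, 55.3, 55.6, 0.3) x [633.7 688.2] y [-104.   -49.4] z 0.1381
wrist [435. 230.] 5237 rect (660.4, 0.2, 55.4, 56.3, 0.9) x [632.9 687.8] y [-27.9  27.5] z 0.1381
wrist [548. 229.] 5212 rect (659.4, 76.6, 55.3, 57.2, 0.6) x [631.9 686.5] y [ 48.3 104. ] z 0.1382
wrist [630. 239.] 1383 rect (659.0, 130.5, 55.2, 15.6, 3.6) x [631.8 686. ] y [123.8 139.2] z 0.1372
h
wrist [445. 242.] 1390 rect (660.8, -0.0, 34.1, 16.3, 0.9) x [643.9 677.4] y [-7.9  7.9] z 0.1557
wrist [568. 241.] 1470 rect (659.7, 76.3, 33.8, 16.6, 0.3) x [643.1 676.2] y [68.2 84.2] z 0.1554
wrist [322. 242.] 1329 rect (661.5, -76.8, 34.0, 15.5, 0.9) x [644.8 678. ] y [-84.6 -68.9] z 0.1558
wall
wrist [551. 213.] 4580 rect (659.2, 108.0, 55.7, 120.4, 0.5) x [631.1 686.4] y [ 48.  158.1] z 0.1111
wrist [323. 187.] 709 rect (633.8, -76.9, 0.7, 54.9, 0.7) x [633.4 634.3] y [-104.1  -49.8] z 0.1082
wrist [409. 204.] 1475 rect (646.4, -13.7, 38.9, 77.8, -44.7) x [632.4 686.5] y [-28.3  26.5] z 0.1076
wrist [202. 212.] 1314 rect (657.7, -172.7, 38.0, 39.7, -9.2) x [638.2 677.1] y [-191.2 -154.7] z 0.088
top [266. 186.] 462 rect (659.9, 152.8, 54.4, 52.3, 0.8) x [632.9 686.5] y [126.5 178.8] z 0.1394
top [299. 186.] 478 rect (660.5, 77.8, 55.2, 53.9, 0.7) x [633.4 687.6] y [ 50.5 104.7] z 0.1391
top [333. 187.] 415 rect (661.4, 1.5, 53.7, 54.1, 0.6) x [634.6 687.7] y [-25.3  28.6] z 0.1391
top [368. 189.] 377 rect (657.5, -75.0, 45.4, 55.9, 1.3) x [635. 680.] y [-101.4  -47.4] z 0.1389
```

View pics/s9.png

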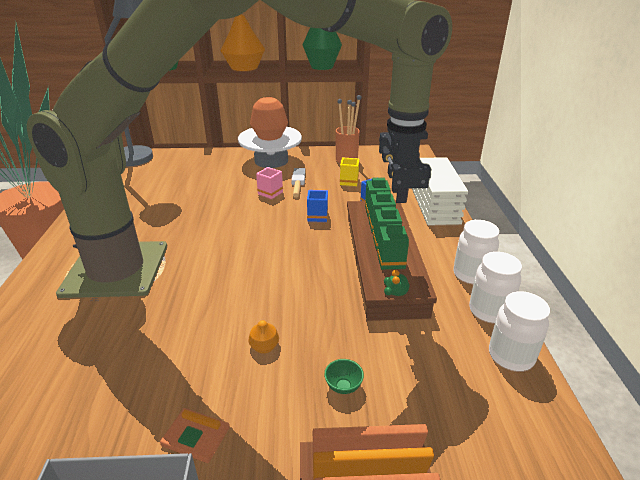

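The side view shows four jars in a straight row at (375–390, 190–250), with the lid on the last one, and the toad and look-alikes where they were. Pitches are about 75, 76.3 and 76.8 mm, and the gripper is clear, so I hand in.

```bash
python3 -c "
from plant import r
print(r.finish_job())"
```

```text
the job is handed in; nothing more can be done
None
```

I stood the closed jar and then the open jar upright in the row (centre spacings about 76–77 mm by the cameras), laid the loose lid on the open jar to within about 0.3 mm of its edges, and handed the job in at about 26.6 s; no verdict came back.

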